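Stand the leaning cartons back up in the counter display

ROBOT

A 6-joint arm with a two-finger parallel gripper is mounted at the origin on the work surface. World frame = base frame: x ahead of the robot, y to its left, z up, the work surface at z = 0. Lengths are in m, angles in rad, forces in N, time in s.
With the tool pointing down it reaches from about 0.375 to 0.9 m from the base axis. Payload 3.1 kg.
Tool frame: the origin (TCP) lies between the finger pads; the fingertips stand 17 mm ahead of it and the grasp point (between the pads) lies 2 mm behind it (robot.nose_length is the distance from the TCP to the fingertips, in m); z points along the fingers, y is the line along which they close (so a half turn about z gives the same grasp; the last joint's range is limited). The gripper opens to 87 mm and grips with 3 to 60 N. Pads are 19 mm wide; open, the fingers measure 117 mm over their backs; the gripper's body (75 mm by 190 mm) begins 51 mm behind the grasp point.
Start: joints at [-1.317, 0.527, 1.433, -0, 1.181, -0.178], TCP at [0.262, -0.568, 0.203] pointing down, gripper open.
Joint ranges: [-3.08, 3.08], [-0.75, 2.2], [0.22, 2.44], [-1.43, 4.57], [0, 2.65], [-2.85, 2.85]. Speed limits (rad/s): [2.79, 2.79, 3.14, 3.14, 3.14, 3.14].

INTERFACE

Orientations are given as a unit quaternion [x, y, z, w].
In Python, from rig import robot, cams gives the robot as it stands.
- The arm moves only by the shell command python3 -m pendant 'ROWS' [FORCE]. ROWS is JSON, a list of rows, each an object with "jaw": the opening, from 0 (shut) to 1 (fully open); "linear": the shift along the tool's x, y, z in cm, a list of three; "twist": the turn about the tool's z in degrees. A call has 1 to 12 rows; each row shifts and turns the commanded pose from where the row before left it, along the tool's axes as they then stand; what a row does not reach is not made up. A row lasts 1/12 s, in which the tool goes at most 41.7 mm and 7.16 degrees, less where a joint would pass 70% of its speed; a pose out of reach is approached as far as the arm can. A call is refused whole if a number of a shift passes 4.17 or a number of a turn 7.16, either way. A call with a gripper value outside its range is refused whole. The fingers move at their own pace and stop on an object; FORCE is the grip in N (left out, the last holds). Time passes only in rows, so rows that do not move let the fingers close. It gives the time, the measured TCP pose, the force, the opening and the grip force at its end, in the units of the state.
- robot.get_obs(): the state, without advancing time (a new reading comes with each control period).
- cams.camera(name): name is "scene" or "top"; returns a dict with "color" (400x640x3 uint8, blue, green, red), "depth" (400x640 float32, m along the optical axis (not along the pixel's ray), 0 where there is no reading), "fov_y" (degrees; the focal length in pixels is half the picture's height over the tangent of half this angle, whatever the lens; pixels are square), "cx", "cy" (the principal point, pixels), "view" (4x4, takes a point from world to camera coordinates). Camera axes: x right, y down, z forward; pixel columns grow to the right and rows downward; lengths in m; the calibration is good to about 2 mm. A picture is of the moment at which its call begins.
- robot.hand_in(): hands the job in; it is judged then, once.
The state is a dict: "time": time; "q": joint angles; "joint_velocities": joint speeds; "joint_torque": joint torques, N m; "position": TCP position; "tool_rot": TCP orientation; "ft_force": force on the tool from outside, world axes, zero at the start; "moment": the same for the moment, N m; "grip_width": finger opening in m; "grip_force": force on a finger pad.
Only numpy, scipy, OpenCV 4.12 (cv2) and the standard library are available. Lean on these libraries where they do the work, as an engineer would, in place of code of your own. Each camera call takes 0.05 s, during which the arm holds its last target. There are 200 camera calls.

TASK

Two of the three bakery cartons in the counter display tray have slumped back against the rail: push each one gently from behind until it stands upright in its place in the tray again, facing forward like the third. Only push with the fingers, do not pinch, lift or knock over any carton, and leave the carton that already stands, the jar, the tin and the mug alone.

Things in the scene. Friction and masses are not known exactly. Their poses are not given: they have to be found in the camera images.
- tray: Grey metal display tray fixed on the counter. Origin: on the counter, below the middle of the carton row; +x to the customer side, away from the robot; y along the row. Floor plate x -110 to +45, y -175 to +175 mm, top 12 mm above the counter. Front lip at x 40 to 45 mm, 30 mm high. Carton places at x 0, y about -110, 0, +110 mm (which carton is where varies), some 20 mm between cartons.
- rail (a point): Middle of the tray's back rail, on its axis: a steel bar of 8 mm diameter along the tray's y, at tray x = -67 mm, 90 mm above the counter, carried by 8 mm posts at y = -170 and +170 mm.
- carton_a: One of three alike rigid white bakery cartons with a round brown window on the front: 48 mm thick (its x), 90 mm wide (its y), 180 mm tall (its z), 0.2 to 0.4 kg. Origin: centre of its underside; +x is the window side, z its upright axis. It stands, or leans 28 degrees back (towards the tray's -x) on its back bottom edge, back against the rail, its top overhanging the rail.
- carton_b: Alike carton, same size and axes as carton_a; its tilt tells whether it stands or leans. A leaning carton needs only about 0.5 N forward on its top; it pivots on its back bottom edge (24 mm behind the origin), which friction holds. Raised to about 15 degrees from upright it settles upright by itself; pushed 15 degrees past upright it falls forwards.
- carton_c: Alike carton, same size, axes and behaviour as carton_a and carton_b; its tilt tells whether it stands or leans. While a leaning one is raised its top front edge swings up to 198 mm above the counter, and its top back edge rises from 171 to 192 mm.
- jar: Bystander: amber glass jar with a steel lid, 64 mm diameter, 100 mm tall, loose on the counter beside the tray. Origin: centre of its underside.
- tin: Bystander: metal tin with a paper label, 66 mm diameter, 110 mm tall, loose on the counter beside the tray. Origin: centre of its underside.
- mug: Bystander: white mug, 80 mm diameter, 90 mm tall, loose on the counter beside the tray. Origin: centre of its underside; handle at its +y.
There are look-alikes about, which are no part of the job. Leave any blue or green look-alike of the carton_c alone.

How it is judged:
By the outcome, as a careful person would: the job done as asked, in the order asked, and still so for the second after the job is handed in, with the robot touching nothing.
It also fails if it takes over 45 s, if anything falls off the work surface, if the arm or the gripper's body presses on something with over 40 N, if the wrist force passes 120 N, or if a joint passes its speed limit or range.

## Working session

There is one attempt and no reset: what is moved stays moved. The work goes in short steps, Python scripts to look and compute and a shell command to move; the robot and the scene stay as the last step left them, time stands still between calls to the robot, and variables do not carry over. Pictures are saved under pics/ and viewed, at most 10 in all, crops included, and the job is handed in when it is done.

```bash
mkdir -p pics; cat > h.py <<'E'
import numpy as np,cv2
from rig import robot,cams
def cam(n):
    c=cams.camera(n); f=200/np.tan(np.radians(c["fov_y"])/2)
    v,u=np.mgrid[0:400,0:640]; d=c["depth"]
    P=np.stack([(u-c["cx"])/f*d,(v-c["cy"])/f*d,d],-1)
    V=np.array(c["view"]); W=(P-V[:3,3])@V[:3,:3]
    W[d==0]=np.nan
    return c["color"],W,c
E
python3 - <<'E'
from h import *
for n in("scene","top"):
    im,W,c=cam(n); cv2.imwrite(f"pics/{n}0.png",im); np.save(n+".npy",W)
    V=np.array(c["view"]);print(n,c["fov_y"],c["cx"],c["cy"],-V[:3,:3].T@V[:3,3])
o=robot.get_obs();print(o["time"],o["position"],o["tool_rot"],o["grip_width"])
E
```

```text
scene 43.85249749494163 323.73200431195073 193.26226120461186 [ 1.07957247 -0.78829168  1.31657321]
top 45.440335437936845 320.47991206959813 202.30485518864413 [0.45681593 0.01135506 1.52955975]
0.1 [ 0.26142242 -0.56693343  0.20235905] [ 9.76782109e-01  2.14232947e-01 -3.98840132e-05 -9.77414637e-04] 0.08727198110161641
```

View pics/scene0.png

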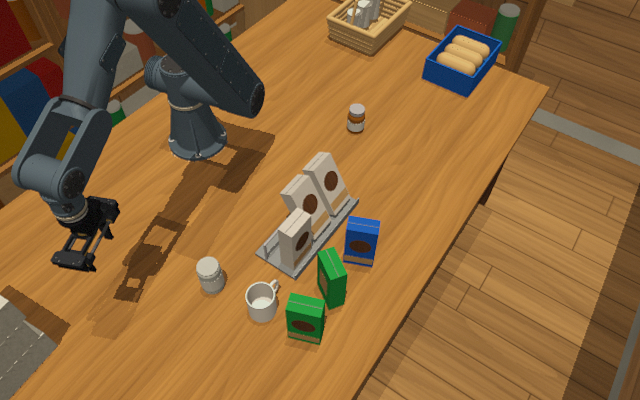

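View pics/top0.png

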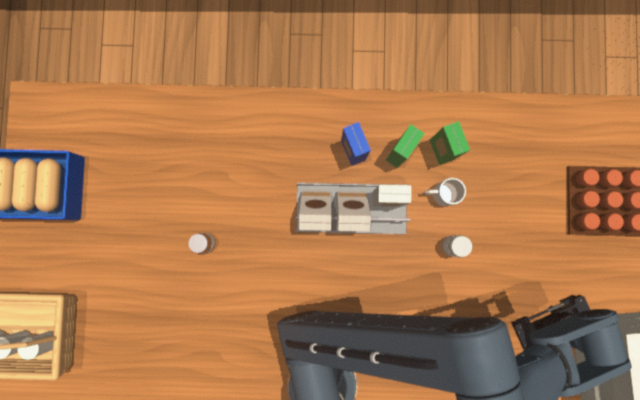

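The scene view shows three white cartons with brown windows in the tray: two leaning at (326,180) and (302,205), one standing at (295,240). The blue (362,240) and green (331,278), (305,318) cartons are look-alikes, so I leave them. In the top view the leaning ones are at (316,210) and (353,210), the standing one at (395,193), the jar or tin at (458,246) and (200,243), and the mug at (452,191).

```bash
python3 - <<'E'
from h import *
im=cv2.imread("pics/top0.png");W=np.load("top.npy")
def st(n,r):
    y0,y1,x0,x1=r;w=W[y0:y1,x0:x1].reshape(-1,3);return w[~np.isnan(w[:,0])]
# standing carton top
w=st("s",(180,206,370,420));k=w[w[:,2]>.18];c,s,a=cv2.minAreaRect(k[:,:2].astype(np.float32)*1000);print("stand",k.mean(0),np.median(k[:,2]),c,s,a)
for n,r in(("L1",(180,235,296,334)),("L2",(180,235,335,373))):
    w=st(n,r);k=w[w[:,2]>.14];print(n,len(k),k.mean(0),k.max(0),k.min(0))
    c,s,a=cv2.minAreaRect(k[:,:2].astype(np.float32)*1000);print(c,s,a)
# tray floor
w=st("t",(175,245,285,420));k=w[(w[:,2]>.008)&(w[:,2]<.035)]
c,s,a=cv2.minAreaRect(k[:,:2].astype(np.float32)*1000);print("tray",c,s,a,cv2.boxPoints((c,s,a)).round())
w=st("r",(210,228,375,408));k=w[(w[:,2]>.075)&(w[:,2]<.1)];print("rail",len(k),k.mean(0),np.polyfit(k[:,1],k[:,0],1))
# scan heights above .03
b=(W[...,2]>.05)&(W[...,2]<.3);b[:120]=0;b[290:]=0
n,l,s,c=cv2.connectedComponentsWithStats(b.astype(np.uint8))
for i in range(1,n):
    if s[i,4]>40:print(s[i],c[i].round(),np.nanmean(W[l==i],0).round(3),np.nanmax(W[l==i][:,2]).round(3))
E
```

```text
stand [ 0.58759343 -0.18692289  0.19177696] 0.19187704702268843 (588.2048950195312, -187.28549194335938) (48.55659103393555, 89.60792541503906) 0.6366244554519653
L1 766 [0.51521804 0.03504308 0.17638959] [0.55394903 0.07979784 0.1983893 ] [ 0.48107927 -0.00934293  0.14004788]
(517.2964477539062, 35.43907165527344) (73.19611358642578, 88.22453308105469) 1.0690943002700806
L2 775 [ 0.51610184 -0.07513298  0.1761889 ] [ 0.55447226 -0.03095543  0.19958168] [ 0.48228627 -0.12144125  0.14002133]
(518.58984375, -75.94498443603516) (70.51476287841797, 90.387939453125) 1.4231507778167725
tray (552.690185546875, -76.92599487304688) (210.7292022705078, 412.2035827636719) 3.7689547538757324 [[ 434.  122.]
 [ 461. -290.]
 [ 671. -276.]
 [ 644.  136.]]
rail 96 [ 0.52099643 -0.19424166  0.09195589] [-0.02202569  0.51671813]
[433 121  37  42 966] [451. 142.] [ 0.747 -0.355  0.151] 0.192
[342 122  29  42 767] [355. 143.] [ 0.737 -0.076  0.16 ] 0.188
[387 125  38  41 701] [406. 145.] [ 0.732 -0.221  0.164] 0.19
[   0  149   78   71 1291] [ 54. 182.] [0.609 0.835 0.085] 0.109
[   0  158   61   54 2947
[... 220 characters left out ...]
] 0.077
[425 178  41  27 307] [449. 191.] [ 0.611 -0.369  0.077] 0.099
[374 185  37  21 730] [392. 195.] [ 0.585 -0.182  0.175] 0.201
[579 190  21  19 292] [589. 199.] [ 0.599 -0.804  0.064] 0.076
[603 191  20  19 293] [612. 200.] [ 0.599 -0.876  0.064] 0.076
[626 191  14  19 209] [634. 200.] [ 0.599 -0.941  0.063] 0.076
[ 295  192  116   39 2496] [337. 212.] [ 0.535 -0.028  0.145] 0.2
[579 212  21  19 291] [589. 221.] [ 0.531 -0.803  0.064] 0.075
[603 213  21  19 301] [613. 222.] [ 0.531 -0.875  0.064] 0.077
[626 213  14  19 199] [634. 222.] [ 0.532 -0.94   0.063] 0.075
[189 233  24  21 392] [200. 243.] [0.434 0.378 0.092] 0.108
[446 235  26  23 470] [458. 246.] [ 0.445 -0.393  0.102] 0.118
```

```bash
python3 - <<'E'
import cv2
a=cv2.imread("pics/scene0.png")[130:290,220:400];b=cv2.imread("pics/top0.png")[165:260,270:480]
a=cv2.resize(a,(450,400),interpolation=2);b=cv2.resize(b,(336,152),interpolation=2)
import numpy as np
c=np.zeros((400,790,3),np.uint8);c[:,:450]=a;c[:152,452:788]=b
cv2.imwrite("pics/crop.png",c)
E
```

```text
(no output)
```

View pics/crop.png

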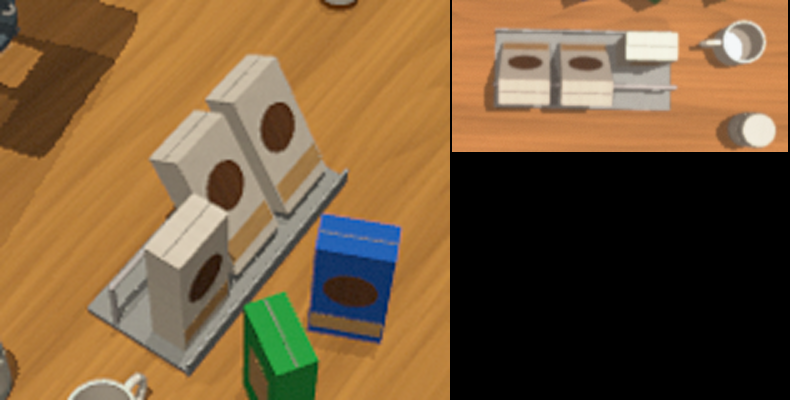

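Confirmed in the crop: the two white cartons at crop pixels (245,125) and (215,190) lean, while the white one at (187,270) stands. The tray has yaw about +1.26° and its origin is about (0.5855, -0.0755). The leaning top back edges are at x≈0.478–0.481, as expected.

With the jaw open, the two fingers match the two carton centres at once, so I push both together from the gap's midline at y≈-0.02.

```bash
python3 -m pendant '[{"jaw":1,"linear":[0,0,0],"twist":6},{"jaw":1,"linear":[0,0,0],"twist":6},{"jaw":1,"linear":[0,0,0],"twist":6},{"jaw":1,"linear":[0,0,0],"twist":5.5},{"jaw":1,"linear":[1.1,-3,0],"twist":0},{"jaw":1,"linear":[1.1,-3,0],"twist":0},{"jaw":1,"linear":[1.1,-3,0],"twist":0},{"jaw":1,"linear":[1.1,-3,0],"twist":0},{"jaw":1,"linear":[1.1,-3,0],"twist":0},{"jaw":1,"linear":[1.1,-3,0],"twist":0},{"jaw":1,"linear":[1.1,-3,0],"twist":0},{"jaw":1,"linear":[0,0,0],"twist":0}]'
```

```text
time: 1.1
position: [0.3339, -0.3488, 0.2025]
tool_rot: [1.0, 0.013, -0.001, -0.004]
ft_force: [0.2, 0.8, -0.4]
grip_width: 0.0869
grip_force: 0.0
```

```bash
python3 -m pendant '[{"jaw":1,"linear":[1.05,-3.27,0],"twist":0},{"jaw":1,"linear":[1.05,-3.27,0],"twist":0},{"jaw":1,"linear":[1.05,-3.27,0],"twist":0},{"jaw":1,"linear":[1.05,-3.27,0],"twist":0},{"jaw":1,"linear":[1.05,-3.27,0],"twist":0},{"jaw":1,"linear":[1.05,-3.27,0],"twist":0},{"jaw":1,"linear":[1.05,-3.27,0],"twist":0},{"jaw":1,"linear":[1.05,-3.27,0],"twist":0},{"jaw":1,"linear":[1.05,-3.27,0],"twist":0},{"jaw":1,"linear":[1.05,-3.27,0],"twist":0},{"jaw":1,"linear":[0,0,0],"twist":0},{"jaw":1,"linear":[0,0,0],"twist":0}]'
```

```text
time: 2.1
position: [0.4322, -0.0256, 0.2031]
tool_rot: [1.0, 0.013, -0.0, 0.0]
ft_force: [-0.3, -0.2, 0.2]
grip_width: 0.0873
grip_force: 0.0
```

```bash
python3 -m pendant '[{"jaw":1,"linear":[0,-0.1,0.95],"twist":0},{"jaw":1,"linear":[0,-0.1,0.95],"twist":0},{"jaw":1,"linear":[0,-0.1,0.95],"twist":0},{"jaw":1,"linear":[0,-0.1,0.95],"twist":0},{"jaw":1,"linear":[0.7,0,0],"twist":0},{"jaw":1,"linear":[0.7,0,0],"twist":0},{"jaw":1,"linear":[0.6,0,0],"twist":0},{"jaw":1,"linear":[0.3,0,0],"twist":0},{"jaw":1,"linear":[0,0,0],"twist":0},{"jaw":1,"linear":[0,0,0],"twist":0}]'
python3 - <<'E'
from h import *
ims=[cam(n)[0] for n in("scene","top")]
a=cv2.resize(ims[0][100:290,200:400],(400,380));b=cv2.resize(ims[1][150:300,250:450],(400,300))
c=np.zeros((380,800,3),np.uint8);c[:,:400]=a;c[:300,400:]=b;cv2.imwrite("pics/p1.png",c)
E
```

```text
time: 2.93
position: [0.4553, -0.0225, 0.1656]
tool_rot: [1.0, 0.011, 0.0, 0.0]
ft_force: [0.1, -0.2, 0.2]
grip_width: 0.0872
grip_force: 0.0
```

View pics/p1.png

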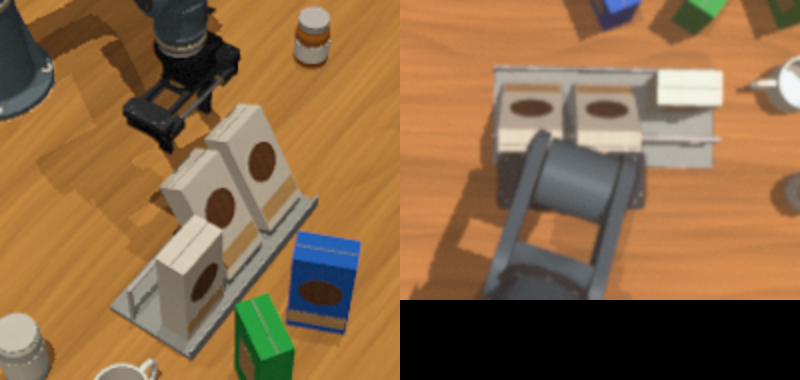

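The gripper is behind both leaning cartons, centred on the gap (top half of the picture at about (570,165)), with the fingers just short of them. I push slowly.

```bash
python3 -m pendant '[{"jaw":1,"linear":[0.4,0,0],"twist":0},{"jaw":1,"linear":[0.4,0,0],"twist":0},{"jaw":1,"linear":[0.3,0,0],"twist":0},{"jaw":1,"linear":[0.3,0,0],"twist":0},{"jaw":1,"linear":[0.3,0,0],"twist":0},{"jaw":1,"linear":[0.3,0,0],"twist":0},{"jaw":1,"linear":[0.3,0,0],"twist":0},{"jaw":1,"linear":[0.3,0,0],"twist":0},{"jaw":1,"linear":[0.3,0,0],"twist":0},{"jaw":1,"linear":[0.3,0,0],"twist":0},{"jaw":1,"linear":[0.3,0,0],"twist":0},{"jaw":1,"linear":[0.3,0,0],"twist":0}]'
python3 - <<'E'
from h import *
im,W,_=cam("scene");np.save("s1.npy",W);cv2.imwrite("pics/p2.png",cv2.resize(im[100:290,200:400],(400,380)))
E
```

```text
time: 4.03
position: [0.4931, -0.0215, 0.1652]
tool_rot: [1.0, 0.011, -0.0, -0.0]
ft_force: [0.4, 0.5, -0.3]
grip_width: 0.0871
grip_force: 0.0
```

View pics/p2.png

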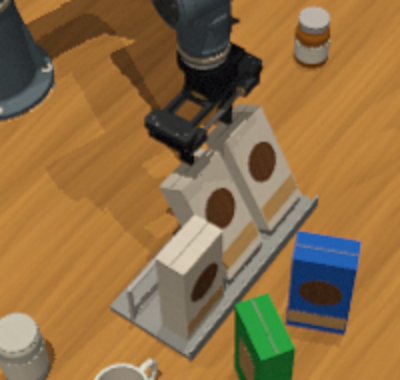

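The cartons look about where they were, with the fingertip at (190,158) right at the back edge of the nearer one's top. I check with depth before going on.

```bash
python3 - <<'E'
from h import *
W=np.load("s1.npy");W0=np.load("scene.npy");im,_,_=cam("scene")
for (px,py) in [(190,158),(190,150),(190,165),(185,172),(175,180),(200,165),(205,170),(220,208),(262,160),(228,118),(240,112),(255,110)]:
    u,v=200+px//2,100+py//2; print((u,v),W[v,u].round(3),W0[v,u].round(3),im[v,u])
cv2.imwrite("pics/p3.png",cv2.resize(im[140:220,260:360],(800,600),interpolation=0))
o=robot.get_obs();print(o["position"],o["ft_force"])
E
```

```text
(295, 179) [ 0.505 -0.077  0.206] [ 0.49  -0.059  0.178] [11  7  6]
(295, 175) [ 0.53  -0.108  0.271] [ 0.386  0.07  -0.003] [12 11 12]
(295, 182) [ 0.503 -0.076  0.189] [ 0.496 -0.067  0.176] [32 39 40]
(292, 186) [ 0.5   -0.088  0.181] [ 0.499 -0.086  0.179] [77 89 95]
(287, 190) [ 0.497 -0.107  0.179] [ 0.496 -0.106  0.177] [146 167 180]
(300, 182) [ 0.516 -0.069  0.192] [ 0.515 -0.068  0.19 ] [ 83  97 105]
(302, 185) [ 0.525 -0.072  0.188] [ 0.526 -0.073  0.189] [ 94 110 120]
(310, 204) [ 0.557 -0.077  0.126] [ 0.558 -0.078  0.127] [24 45 80]
(331, 180) [0.556 0.035 0.126] [0.556 0.035 0.126] [27 50 80]
(314, 159) [0.5   0.024 0.197] [0.488 0.04  0.175] [18 18 16]
(320, 156) [0.501 0.054 0.185] [0.499 0.057 0.181] [68 81 88]
(327, 155) [0.521 0.062 0.195] [0.52  0.064 0.193] [110 129 140]
[ 0.49350245 -0.02156671  0.16529055] [ 0.65327357 -0.94702877 -0.65411552]
```

View pics/p3.png

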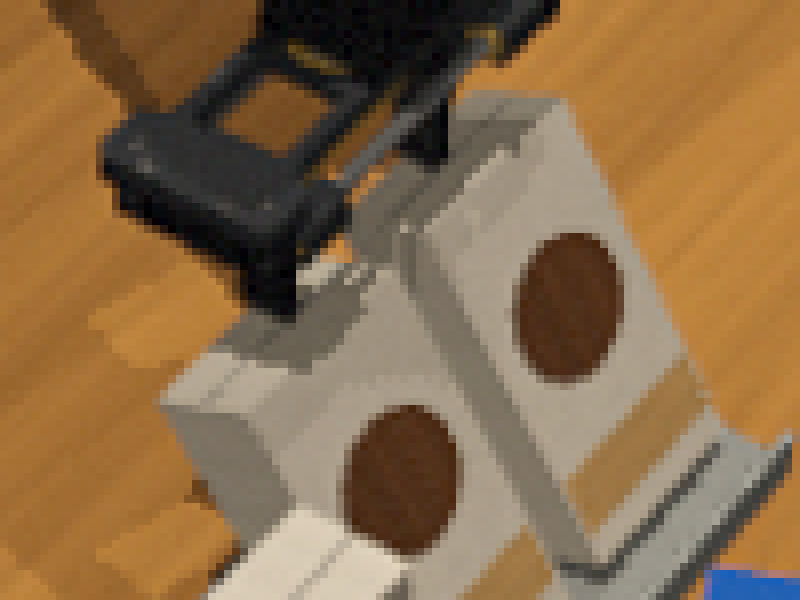

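```bash
python3 - <<'E'
from h import *
o=robot.get_obs();print(robot.nose_length,o["time"],o["q"])
im,W,_=cam("scene")
d=(im.max(2)<45)&(W[...,2]<.35)
for v in range(160,184):
    print(v,[(u,*W[v,u].round(3)) for u in range(286,300,3) if d[v,u]])
print('far')
for v in range(150,166):
    print(v,[(u,*W[v,u].round(3)) for u in range(309,318,3) if d[v,u]])
E
```

```text
0.017 4.1333 [-2.70341431e-01  4.07673490e-01  1.79712251e+00  4.43515902e-05
  9.36114070e-01  1.27870144e+00]
160 [(298, np.float64(0.519), np.float64(-0.078), np.float64(0.298))]
161 [(295, np.float64(0.515), np.float64(-0.087), np.float64(0.3)), (298, np.float64(0.518), np.float64(-0.078), np.float64(0.294))]
162 []
163 []
164 [(286, np.float64(0.501), np.float64(-0.108), np.float64(0.298))]
165 [(292, np.float64(0.517), np.float64(-0.102), np.float64(0.299))]
166 [(298, np.float64(0.521), np.float64(-0.082), np.float64(0.278))]
167 [(298, np.float64(0.531), np.float64(-0.095), np.float64(0.293))]
168 [(286, np.float64(0.509), np.float64(-0.12), np.float64(0.298)), (298, np.float64(0.526), np.float64(-0.088), np.float64(0.279))]
169 [(286, np.float64(0.507), np.float64(-0.117), np.float64(0.289)), (289, np.float64(0.518), np.float64(-0.118), np.float64(0.298)), (295, np.float64(0.531), np.float64(-0.108), np.float64(0.298)), (298, np.float64(0.528), np.float64(-0.091), np.float64(0.28))]
170 [(286, np.float64(0.506), np.float64(-0.116), np.float64(0.284)), (289, np.float64(0.517)
[... 2969 characters left out ...]
.212))]
156 [(312, np.float64(0.495), np.float64(0.02), np.float64(0.211)), (315, np.float64(0.5), np.float64(0.029), np.float64(0.207))]
157 [(312, np.float64(0.496), np.float64(0.019), np.float64(0.208)), (315, np.float64(0.501), np.float64(0.028), np.float64(0.203))]
158 [(312, np.float64(0.494), np.float64(0.021), np.float64(0.201)), (315, np.float64(0.5), np.float64(0.029), np.float64(0.197))]
159 [(312, np.float64(0.496), np.float64(0.019), np.float64(0.2)), (315, np.float64(0.502), np.float64(0.026), np.float64(0.197))]
160 [(312, np.float64(0.496), np.float64(0.019), np.float64(0.194)), (315, np.float64(0.502), np.float64(0.025), np.float64(0.193))]
161 []
162 []
163 []
164 []
165 []
```

The depth says the fingertips end at z≈0.187, just over the carton tops, not at the 0.148 that the reported pose implies. So the reported height and the seen one disagree by some 40 mm, and the fingers slid above the cartons. I back off and measure the tips in the clear.

```bash
python3 -m pendant '[{"jaw":1,"linear":[-1,0,0],"twist":0},{"jaw":1,"linear":[-1,0,0],"twist":0},{"jaw":1,"linear":[-1.5,0,0],"twist":0},{"jaw":1,"linear":[-1.5,0,0],"twist":0},{"jaw":1,"linear":[-1,0,0],"twist":0},{"jaw":1,"linear":[0,0,0],"twist":0},{"jaw":1,"linear":[0,0,0],"twist":0}]'
cat > tip.py <<'E'
from h import *
o=robot.get_obs();p=np.array(o["position"]);im,W,_=cam("scene")
d=(W[...,2]>.09)&(abs(W[...,0]-p[0])<.014)&(abs(abs(W[...,1]-p[1])-.051)<.017)&(im.max(2)<70)&(W[...,2]<.30)
for s in(-1,1):
    k=W[d&(np.sign(W[...,1]-p[1])==s)];k=k[np.argsort(k[:,2])]
    print(s,len(k),k[:6].round(3).tolist())
print(p,o["ft_force"],o["time"])
for r in((180,235,296,334),(180,235,335,373)): pass
E
python3 tip.py
```

```text
time: 4.77
position: [0.4323, -0.0228, 0.1655]
tool_rot: [1.0, 0.011, 0.0, 0.0]
ft_force: [0.2, 0.3, -0.4]
grip_width: 0.087
grip_force: 0.0
-1 35 [[0.438, -0.074, 0.184], [0.441, -0.073, 0.185], [0.437, -0.077, 0.19], [0.442, -0.074, 0.191], [0.426, -0.077, 0.192], [0.441, -0.077, 0.193]]
1 85 [[0.432, 0.023, 0.181], [0.438, 0.02, 0.188], [0.429, 0.018, 0.188], [0.432, 0.019, 0.19], [0.425, 0.018, 0.191], [0.44, 0.023, 0.191]]
[ 0.43234457 -0.0227841   0.16548162] [ 0.24950191  0.28749094 -0.44672643] 4.7667
```

```bash
sed -i 's/&(im.max(2)<70)//' tip.py; python3 tip.py; python3 - <<'E'
from h import *
for n in("scene","top"):
    im,W,c=cam(n);V=np.array(c["view"]);f=200/np.tan(np.radians(c["fov_y"])/2)
    for z in(.148,.185):
        q=V[:3,:3]@[.4418,-.073,z]+V[:3,3];u=q[:2]/q[2]*f+[c["cx"],c["cy"]];print(n,z,u.round(1))
    if n=="scene":cv2.imwrite("pics/p4.png",cv2.resize(im[130:205,240:340],(800,600),interpolation=0))
E
```

```text
-1 43 [[0.436, -0.076, 0.185], [0.425, -0.076, 0.185], [0.442, -0.073, 0.185], [0.442, -0.069, 0.185], [0.44, -0.076, 0.188], [0.441, -0.068, 0.189]]
1 91 [[0.422, 0.022, 0.181], [0.438, 0.021, 0.183], [0.431, 0.02, 0.183], [0.435, 0.02, 0.186], [0.44, 0.028, 0.187], [0.421, 0.018, 0.188]]
[ 0.43336795 -0.02301911  0.16557382] [ 0.04190355 -0.37681284 -0.48737816] 4.8167
scene 0.148 [279.8 180.9]
scene 0.185 [279.2 173.1]
top 0.148 [351.7 244.6]
top 0.185 [352.5 244.7]
```

View pics/p4.png

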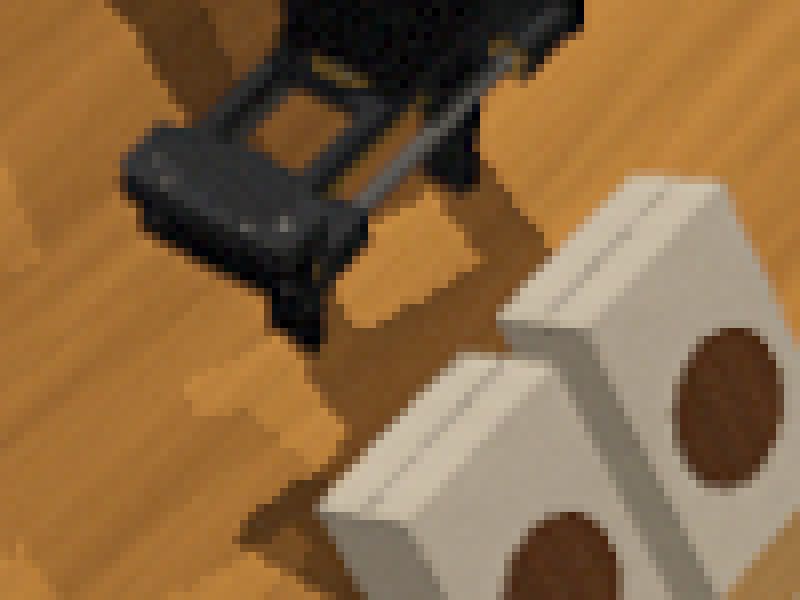

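The picture shows the near fingertip ending at full-frame pixel (279.7,173.7). That casts to z≈0.183, not the reported 0.148, and depth agrees, so I go by sight and lower 35 mm here in the clear.

```bash
python3 -m pendant '[{"jaw":1,"linear":[0,0,0.7],"twist":0},{"jaw":1,"linear":[0,0,0.7],"twist":0},{"jaw":1,"linear":[0,0,0.7],"twist":0},{"jaw":1,"linear":[0,0,0.7],"twist":0},{"jaw":1,"linear":[0,0,0.7],"twist":0},{"jaw":1,"linear":[0,0,0],"twist":0},{"jaw":1,"linear":[0,0,0],"twist":0}]'; python3 tip.py
python3 - <<'E'
from h import *
im,W,_=cam("scene");p=np.array(robot.get_obs()["position"])
d=(im.max(2)<70)&(abs(W[...,1]-p[1])<.11)&(abs(W[...,0]-p[0])<.04)&(W[...,2]>.2)&(abs(abs(W[...,1]-p[1])-.051)>.02)
print(np.sort(W[d][:,2])[:12].round(3))
E
```

```text
time: 5.55
position: [0.4324, -0.0226, 0.1295]
tool_rot: [1.0, 0.011, -0.001, -0.0]
ft_force: [-0.7, 0.3, 0.4]
grip_width: 0.087
grip_force: 0.0
-1 40 [[0.427, -0.073, 0.147], [0.421, -0.075, 0.149], [0.441, -0.071, 0.15], [0.435, -0.077, 0.152], [0.44, -0.069, 0.152], [0.442, -0.077, 0.152]]
1 82 [[0.426, 0.02, 0.148], [0.424, 0.022, 0.149], [0.422, 0.02, 0.15], [0.437, 0.025, 0.15], [0.43, 0.019, 0.151], [0.436, 0.022, 0.152]]
[ 0.43237075 -0.0226207   0.12954944] [-0.66290856  0.34371011  0.39160395] 5.55
[0.219 0.22  0.221 0.222 0.222 0.222 0.222 0.223 0.223 0.224 0.224 0.224]
```

The tips are now at 0.148 and the body underside at 0.22. I push.

```bash
python3 -m pendant '[{"jaw":1,"linear":[0.7,0,0],"twist":0},{"jaw":1,"linear":[0.7,0,0],"twist":0},{"jaw":1,"linear":[0.7,0,0],"twist":0},{"jaw":1,"linear":[0.7,0,0],"twist":0},{"jaw":1,"linear":[0.4,0,0],"twist":0},{"jaw":1,"linear":[0.3,0,0],"twist":0},{"jaw":1,"linear":[0.3,0,0],"twist":0},{"jaw":1,"linear":[0.3,0,0],"twist":0},{"jaw":1,"linear":[0.3,0,0],"twist":0},{"jaw":1,"linear":[0.3,0,0],"twist":0},{"jaw":1,"linear":[0.3,0,0],"twist":0},{"jaw":1,"linear":[0.3,0,0],"twist":0}]'
cat > st.py <<'E'
from h import *
im,W,_=cam("scene");hsv=cv2.cvtColor(im,cv2.COLOR_BGR2HSV)
for n,y0 in(("L1",.035),("L2",-.0755),("S",-.187)):
    m=(abs(W[...,1]-y0)<.05)&(W[...,0]>.48)&(W[...,0]<.66)&(W[...,2]>.05)&(W[...,2]<.205)&(hsv[...,1]<90)&(hsv[...,2]>75)
    k=W[m]; # front face: fit x over z for points of the window face
    f=k[(k[:,2]<.17)&(k[:,0]>.535)&(abs(k[:,1]-y0)<.03)]
    a=np.polyfit(f[:,2],f[:,0],1) if len(f)>20 else [np.nan]*2
    print(n,len(f),"tilt back deg",np.degrees(np.arctan(-a[0])).round(1),"x at z=.1",(a[0]*.1+a[1]).round(3),"top",k[:,2].max().round(3),"yrange",np.percentile(k[:,1],[2,98]).round(3))
o=robot.get_obs();print(o["time"],o["position"],o["ft_force"])
E
python3 st.py
```

```text
time: 6.65
position: [0.4861, -0.0216, 0.1303]
tool_rot: [1.0, 0.011, 0.0, 0.0]
ft_force: [-0.6, 0.1, 1.2]
grip_width: 0.087
grip_force: 0.3
L1 216 tilt back deg 22.7 x at z=.1 0.578 top 0.201 yrange [-0.015  0.075]
L2 245 tilt back deg 22.5 x at z=.1 0.58 top 0.201 yrange [-0.125 -0.036]
S 148 tilt back deg 0.1 x at z=.1 0.61 top 0.197 yrange [-0.237 -0.149]
6.7 [ 0.48707833 -0.02178431  0.1303522 ] [ 0.93637446 -0.92974085  0.07803727]
```

Both rise evenly (28° → 22.6°), so I continue.

```bash
python3 -m pendant '[{"jaw":1,"linear":[0.3,0,0],"twist":0},{"jaw":1,"linear":[0.3,0,0],"twist":0},{"jaw":1,"linear":[0.3,0,0],"twist":0},{"jaw":1,"linear":[0.3,0,0],"twist":0},{"jaw":1,"linear":[0.2,0,0],"twist":0},{"jaw":1,"linear":[0.2,0,0],"twist":0},{"jaw":1,"linear":[0.2,0,0],"twist":0},{"jaw":1,"linear":[0.1,0,0],"twist":0},{"jaw":1,"linear":[0.1,0,0],"twist":0},{"jaw":1,"linear":[0.1,0,0],"twist":0},{"jaw":1,"linear":[0.1,0,0],"twist":0},{"jaw":1,"linear":[0.1,0,0],"twist":0}]'
python3 st.py
```

```text
time: 7.7
position: [0.5089, -0.0211, 0.1303]
tool_rot: [1.0, 0.011, -0.0, -0.0]
ft_force: [-0.1, -0.1, 0.5]
grip_width: 0.0874
grip_force: 0.0
L1 180 tilt back deg 15.1 x at z=.1 0.589 top 0.202 yrange [-0.015  0.075]
L2 201 tilt back deg 14.4 x at z=.1 0.591 top 0.202 yrange [-0.125 -0.035]
S 145 tilt back deg -0.2 x at z=.1 0.61 top 0.197 yrange [-0.237 -0.149]
7.75 [ 0.50916139 -0.02116643  0.1302866 ] [-0.03293563  0.1919471  -0.65803502]
```

Near balance, I creep a little further until they tip on by themselves.

```bash
python3 -m pendant '[{"jaw":1,"linear":[0.1,0,0],"twist":0},{"jaw":1,"linear":[0.1,0,0],"twist":0},{"jaw":1,"linear":[0.1,0,0],"twist":0},{"jaw":1,"linear":[0.1,0,0],"twist":0},{"jaw":1,"linear":[0.1,0,0],"twist":0},{"jaw":1,"linear":[0,0,0],"twist":0},{"jaw":1,"linear":[0,0,0],"twist":0},{"jaw":1,"linear":[0,0,0],"twist":0},{"jaw":1,"linear":[0,0,0],"twist":0},{"jaw":1,"linear":[0,0,0],"twist":0}]'
python3 st.py
```

```text
time: 8.58
position: [0.5137, -0.021, 0.1302]
tool_rot: [1.0, 0.011, -0.0, -0.0]
ft_force: [-0.2, 0.3, -0.2]
grip_width: 0.0869
grip_force: 0.0
L1 87 tilt back deg -5.3 x at z=.1 0.619 top 0.2 yrange [-0.015  0.076]
L2 163 tilt back deg 7.3 x at z=.1 0.601 top 0.2 yrange [-0.125 -0.036]
S 146 tilt back deg -0.1 x at z=.1 0.61 top 0.199 yrange [-0.237 -0.149]
8.6333 [ 0.51376171 -0.02100946  0.13026863] [0.04865565 0.81063025 0.3831443 ]
```

```bash
python3 -m pendant '[{"jaw":1,"linear":[0,0,0],"twist":0},{"jaw":1,"linear":[0,0,0],"twist":0},{"jaw":1,"linear":[0,0,0],"twist":0},{"jaw":1,"linear":[0,0,0],"twist":0},{"jaw":1,"linear":[0,0,0],"twist":0},{"jaw":1,"linear":[0,0,0],"twist":0},{"jaw":1,"linear":[0,0,0],"twist":0},{"jaw":1,"linear":[0,0,0],"twist":0}]'
python3 st.py
```

```text
time: 9.3
position: [0.5138, -0.021, 0.1302]
tool_rot: [1.0, 0.011, -0.0, -0.0]
ft_force: [-0.7, 0.2, 0.6]
grip_width: 0.0871
grip_force: 0.0
L1 140 tilt back deg 5.4 x at z=.1 0.604 top 0.201 yrange [-0.014  0.076]
L2 118 tilt back deg -1.9 x at z=.1 0.615 top 0.2 yrange [-0.125 -0.035]
S 150 tilt back deg -0.1 x at z=.1 0.61 top 0.198 yrange [-0.237 -0.149]
9.35 [ 0.51379862 -0.02101283  0.13024163] [0.56138628 0.35082516 0.51521886]
```

They are rocking to rest, and the fingers prevent a slump. I wait more.

```bash
python3 -m pendant '[{"jaw":1,"linear":[0,0,0],"twist":0},{"jaw":1,"linear":[0,0,0],"twist":0},{"jaw":1,"linear":[0,0,0],"twist":0},{"jaw":1,"linear":[0,0,0],"twist":0},{"jaw":1,"linear":[0,0,0],"twist":0},{"jaw":1,"linear":[0,0,0],"twist":0},{"jaw":1,"linear":[0,0,0],"twist":0},{"jaw":1,"linear":[0,0,0],"twist":0},{"jaw":1,"linear":[0,0,0],"twist":0},{"jaw":1,"linear":[0,0,0],"twist":0},{"jaw":1,"linear":[0,0,0],"twist":0},{"jaw":1,"linear":[0,0,0],"twist":0}]'
python3 st.py
```

```text
time: 10.35
position: [0.5138, -0.021, 0.1302]
tool_rot: [1.0, 0.011, -0.0, -0.0]
ft_force: [-0.0, 0.0, -0.6]
grip_width: 0.087
grip_force: 0.0
L1 122 tilt back deg 0.6 x at z=.1 0.611 top 0.199 yrange [-0.014  0.075]
L2 120 tilt back deg -1.9 x at z=.1 0.615 top 0.2 yrange [-0.125 -0.035]
S 149 tilt back deg -0.0 x at z=.1 0.61 top 0.2 yrange [-0.237 -0.149]
10.4 [ 0.5138101  -0.02103675  0.13024813] [-0.79094903 -0.66901308 -0.05077526]
```

```bash
python3 -m pendant '[{"jaw":1,"linear":[0,0,0],"twist":0},{"jaw":1,"linear":[0,0,0],"twist":0},{"jaw":1,"linear":[0,0,0],"twist":0},{"jaw":1,"linear":[0,0,0],"twist":0},{"jaw":1,"linear":[0,0,0],"twist":0},{"jaw":1,"linear":[0,0,0],"twist":0},{"jaw":1,"linear":[0,0,0],"twist":0},{"jaw":1,"linear":[0,0,0],"twist":0},{"jaw":1,"linear":[0,0,0],"twist":0}]'
python3 st.py
```

```text
time: 11.15
position: [0.5138, -0.021, 0.1303]
tool_rot: [1.0, 0.011, 0.0, -0.0]
ft_force: [-0.7, -0.6, 0.5]
grip_width: 0.087
grip_force: 0.0
L1 118 tilt back deg 0.5 x at z=.1 0.61 top 0.199 yrange [-0.014  0.075]
L2 133 tilt back deg 0.4 x at z=.1 0.612 top 0.2 yrange [-0.125 -0.035]
S 150 tilt back deg -0.3 x at z=.1 0.61 top 0.198 yrange [-0.237 -0.149]
11.2 [ 0.51383547 -0.02101892  0.13025536] [0.06217458 0.28294212 0.15940347]
```

Both are upright and in line with the third. I retreat straight back, then check from above.

```bash
python3 -m pendant '[{"jaw":1,"linear":[-0.8,0,0],"twist":0},{"jaw":1,"linear":[-1.2,0,0],"twist":0},{"jaw":1,"linear":[-1.5,0,0],"twist":0},{"jaw":1,"linear":[-1.5,0,0],"twist":0},{"jaw":1,"linear":[-1.5,0,0],"twist":0},{"jaw":1,"linear":[-1.3,0,0],"twist":0},{"jaw":1,"linear":[0,0,-2],"twist":0},{"jaw":1,"linear":[0,0,-3],"twist":0},{"jaw":1,"linear":[0,0,-3],"twist":0},{"jaw":1,"linear":[0,0,-2],"twist":0},{"jaw":1,"linear":[0,0,0],"twist":0},{"jaw":1,"linear":[0,0,0],"twist":0}]'
python3 st.py; python3 - <<'E'
from h import *
im,W,_=cam("top")
for n,y0 in(("L1",.035),("L2",-.0755),("S",-.187)):
    k=W[(abs(W[...,1]-y0)<.052)&(W[...,0]>.5)&(W[...,0]<.66)&(W[...,2]>.18)&(W[...,2]<.205)]
    print(n,cv2.minAreaRect(k[:,:2].astype(np.float32)*1000),np.median(k[:,2]))
s=cam("scene")[0];c=np.zeros((400,800,3),np.uint8)
c[:380,:400]=cv2.resize(s[120:310,200:400],(400,380));c[:300,400:]=cv2.resize(im[110:260,270:470],(400,300));cv2.imwrite("pics/end.png",c)
E
```

```text
time: 12.2
position: [0.4359, -0.0228, 0.2311]
tool_rot: [1.0, 0.011, 0.001, 0.0]
ft_force: [-0.7, 0.2, 0.3]
grip_width: 0.0869
grip_force: 0.0
L1 118 tilt back deg -0.1 x at z=.1 0.611 top 0.199 yrange [-0.014  0.075]
L2 126 tilt back deg -0.1 x at z=.1 0.612 top 0.2 yrange [-0.125 -0.036]
S 153 tilt back deg 0.0 x at z=.1 0.61 top 0.199 yrange [-0.237 -0.149]
12.25 [ 0.43491433 -0.02250505  0.22990905] [ 5.53091795e-02  1.09845672e+00 -9.59537870e-05]
L1 ((589.1484985351562, 34.613975524902344), (47.811580657958984, 87.59931945800781), 1.354856252670288) 0.19222471751009557
L2 ((590.7666015625, -75.16587829589844), (48.606937408447266, 87.80836486816406), 0.7878616452217102) 0.1920543241094152
S ((588.3602905273438, -187.24070739746094), (48.44341278076172, 89.56562042236328), 0.6419247984886169) 0.19171682937844178
```

View pics/end.png

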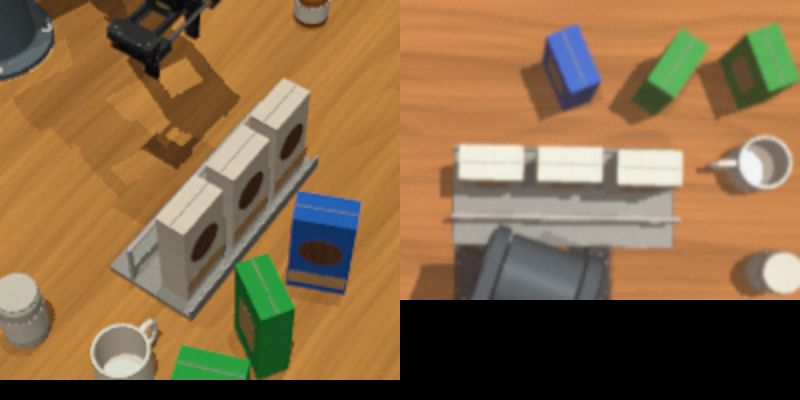

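The picture shows all three white cartons upright in a row (scene half at (190,240), (238,175), (280,125)). The bystanders and look-alikes are untouched and the gripper is clear.

```bash
python3 -c "
from rig import robot
print(robot.hand_in())"
```

```text
the job is handed in; nothing more can be done
None
```

Both slumped cartons now stand upright in line with the third, tilt within 1°, with nothing else touched, and I handed the job in at about 12 s; the reported tool height was about 35 mm too low, so I set the fingertip height by camera.

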